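# Ease the indexing gear head into mesh and drive it to its stop

## Task

The indexing gear head on the bench is out of gear: lightly ease its black change knob down while rocking it, without ever forcing tooth on tooth, until the teeth mesh and the knob goes fully home. Then, with the knob, turn the steel flange clockwise (seen from above) until its lug comes up against the stop post, and let go with the knob still fully down. Do not touch the flange itself, and leave the other things on the bench where they are.

Things in the scene. Friction and masses are not known exactly. Their poses are not given: they have to be found in the camera images.
- gearhead: the indexing gear head, a grey cast drum (136 mm across, top at z = 63 mm) on a square 150 x 150 x 14 mm foot, bolted to the bench (it cannot move). Origin: centre of the underside; z is up and is the common axis of knob and flange; its -x side carries the stop post
- knob_grip (a point): the middle of the grip bar of the black change knob on top of the gear head, on the axis. The bar is 56 mm long (its own x axis), 16 mm wide (its y axis) and 34 mm high, from 19 mm below this point to 15 mm above it; below the bar is a round black skirt 76 mm across. With the knob up this point is 118 mm above the bench, with the knob fully home 106 mm. The orientation follows the knob as it turns
- knob_push (a joint): how far the knob is pushed straight down (m): 0 is up (out of gear), 0.012 fully home; about 3 N of friction, stays where left. At 0.004 its 8 teeth land on the 8 of the hidden ring. Tooth on tooth, the ring gives 3 mm more on a spring (3 N rising to 12 N), then stands solid; over 35 N on the teeth is forcing them. Meshed, the knob goes on down to 0.012 with little resistance
- knob_turn (a joint): turn of the knob about the vertical axis (rad), growing clockwise seen from above; it turns freely when out of gear
- flange_turn (a joint): turn of the steel flange (rad), growing clockwise seen from above; 1.3 is with its lug against the stop post. Drag about 0.22 N m: it stays where left, and a knob rubbing lightly over it does not take it along. A slip clutch between hidden ring and flange slips at 0.55 N m, so turning a little too far against the stop does no harm
- flange: the driven steel flange round the knob, a ring 104 mm across with its top 76 mm above the bench; origin on the axis at bench height; turns with joint flange_turn. It carries the hidden toothed ring: pitch 45 degrees, about 7 degrees of play in the gaps; where the gaps lie is unknown and different each time
- lug (a point): the steel lug that sticks out of the flange's rim, 14 mm wide, 10 mm high; this point is 62 mm from the axis, 71 mm above the bench
- stop_post (a point): the upright steel stop post on the drum, 10 mm across, top 86 mm above the bench; this point is 62 mm from the axis, 71 mm above the bench
- block_123: bystander: ground steel block with holes, 51 x 76 x 25 mm; origin under its centre
- hex_key_6: bystander: black hex key, 34 x 110 x 6 mm
- deburr_tool: bystander: deburring tool, 17 x 137 x 17 mm
- link_arm_a: bystander: polished link arm, 59 x 226 x 34 mm

How it is judged:
On the way, in this order (a step that is already met when the one before it is completed fails the run):
1. the knob is in mesh: pushed at least 10.5 mm down (value of joint knob_push above 0.0105 m), for 0.2 s.
2. the flange has been driven to its stop (within 0.04 rad) with the knob still down (value of joint flange_turn above 1.26 rad and value of joint knob_push above 0.0105 m), for 0.2 s.
At the end, for the whole second after the job is handed in: the knob is at least 10.5 mm down (of 12 mm), in mesh, and the flange is within 0.04 rad (about 2.5 mm at the lug) of its stop (all of step 2); the robot touches nothing.
It fails at once if the teeth are forced: more than 35 N between the knob and the flange with its toothed ring (contact force between knob_turn and flange above 35 N).
It fails at once if the robot touches the flange or its lug with more than 2 N (contact force between any of the arm, the fingers and flange_turn above 2 N).
It fails at once if a bystander is moved by more than 20 mm (distance of any of block_123, hex_key_6, deburr_tool, link_arm_a from where it was at the start of the episode above 0.02 m).
It also fails if it takes over 51 s, if anything falls off the work surface, if the arm or the gripper's body presses on something with over 40 N, if the wrist force passes 120 N, or if a joint passes its speed limit or range.

## Robot

A 7-joint arm with a two-finger parallel gripper is mounted at the origin on the work surface; the furniture and walls round the work are solid. World frame = base frame: x ahead of the robot, y to its left, z up, the work surface at z = 0. Lengths are in m, angles in rad, forces in N, time in s.
With the tool pointing down it reaches from about 0.4 to 0.9 m from the base axis. Payload 5.6 kg.
Tool frame: the origin (TCP) lies midway between the tips of the shut fingers; the grasp point (between the pads) lies 19 mm behind it; z points along the fingers, y is the line along which they close (so a half turn about z gives the same grasp; the last joint's range is limited). The gripper opens to 92 mm and grips with 3 to 60 N. Pads are 20 mm wide; open, the fingers measure 128 mm over their backs; the gripper's body (75 mm by 189 mm) begins 69 mm behind the grasp point.
Start: joints at [-1.157, 0.468, -0.012, 1.603, 0.006, 1.071, -0.056], TCP at [0.287, 0.583, 0.184] pointing down, gripper open.
Joint ranges: [-2.53, 2.53], [-0.31, 2.02], [-1.57, 1.55], [0.28, 2.44], [-1.29, 4.43], [0.15, 1.84], [-2.92, 2.92]. Speed limits (rad/s): [2.57, 2.57, 3.14, 3.14, 3.14, 3.14, 3.14].

## Interface

Orientations are given as a rotation vector (axis times angle).
In Python, from rig import r, cams, workorder gives the robot as it stands.
- The arm moves only by the tool arm_command, never from a script. Its argument "rows" is a list of rows, each an object with "delta_pos": the shift along the tool's x, y, z each as a share of 500 mm, from -1 to 1, a list of three; "delta_rot": the turn, a rotation vector about the tool's x, y, z each as a share of 360 degrees, from -1 to 1, a list of three; "claw": the gripper command: -1 is shut, 1 is fully open, values between are in proportion. In form: [{"delta_pos": [tx, ty, tz], "delta_rot": [ax, ay, az], "claw": claw}, ...]. A call has 1 to 12 rows; each row is the pose to reach, as a shift and turn from the pose commanded when the call began, along the tool's axes at that moment, turning the shorter way round; what a row does not reach only later rows make up. A row lasts 1/12 s, in which the tool goes at most 41.7 mm and 7.16 degrees, less where a joint would pass 70% of its speed; a pose out of reach is approached as far as the arm can. A call with a number of a shift or a turn outside -1 to 1 is refused whole. A call with a gripper value outside its range is refused whole. The fingers move at their own pace and stop on an object; the grip force is fixed at half the most. Time passes only in rows, so rows that repeat a pose let the fingers close. It gives the time, the measured TCP pose, the force, the opening and the grip force at its end, in the units of the state.
- r.state(): the state, without advancing time (a new reading comes with each control period).
- cams.snapshot(name): name is "side" or "top"; returns (picture, depth): 400x640x3 uint8, blue, green, red; 400x640 float32, m along the optical axis (not along the pixel's ray), 0 where there is no reading.
- cams.camera_params(name): a dict with "camera_matrix" (3x3 intrinsics, pixels), "R" (3x3) and "t" (3): a world point X has camera coordinates R X + t. Camera axes: x right, y down, z forward; pixel columns grow to the right and rows downward; lengths in m; the calibration is good to about 2 mm. A picture is of the moment at which its call begins. camera_params takes no time and is no camera call.
- workorder.sign_off(): hands the job in; it is judged then, once.
The state is a dict: "clock": time; "joint_pos": joint angles; "qd": joint speeds; "joint_efforts": joint torques, N m; "eef_pos": TCP position; "eef_rot": TCP orientation; "force": force on the tool from outside, world axes, zero at the start; "moment": the same for the moment, N m; "grip_width": finger opening in m; "grip_force": force on a finger pad.
Only numpy, scipy, OpenCV 4.12 (cv2) and the standard library are available. Lean on these libraries where they do the work, as an engineer would, in place of code of your own. Each camera call takes 0.05 s, during which the arm holds its last target. There are 200 camera calls.

## Working session

There is one attempt and no reset: what is moved stays moved. The work goes in short steps, Python scripts to look and compute and a tool call to move; the robot and the scene stay as the last step left them, time stands still between calls to the robot, and variables do not carry over. Pictures are saved under pics/ and viewed, at most 10 in all, crops included, and the job is handed in when it is done.

Besides the shell and the picture viewer there is one more tool, called after "Emit:" by a JSON object that holds its "fn" and its "kwargs", one argument or row to a line. arm_command: Moves the arm, as the interface text tells. Its arguments: {"type":"object","properties":{"rows":{"type":"array","items":{"type":"object","properties":{"delta_pos":{"type":"array","items":{"type":"number","minimum":-1,"maximum":1}},"delta_rot":{"type":"array","items":{"type":"number","minimum":-1,"maximum":1}},"claw":{"type":"number"}}}}},"required":["rows"]}

```bash
ls; mkdir -p pics; python3 - <<'E'
from rig import r,cams,workorder
import cv2,numpy as np
s=r.state();print({k:np.round(v,4) for k,v in s.items()})
for n in("top","side"):
    im,d=cams.snapshot(n);cv2.imwrite(f"pics/{n}0.png",im);np.save(f"{n}0.npy",d)
    p=cams.camera_params(n);print(n,np.round(p["camera_matrix"],1).tolist(),np.round(p["R"],3).tolist(),np.round(p["t"],3))
E
```

```text
pics
{'clock': np.float64(0.0), 'joint_pos': array([-1.157 ,  0.4684, -0.0116,  1.6036,  0.006 ,  1.0714, -0.0563]), 'qd': array([-0.0003, -0.0009,  0.0005, -0.0008,  0.0007,  0.    , -0.0026]), 'joint_efforts': array([-2.00000e-04, -5.20573e+01, -1.26000e-02, -2.43747e+01,
       -5.66000e-02,  1.74000e-02,  2.00000e-04]), 'eef_pos': array([0.2865, 0.5827, 0.1828]), 'eef_rot': array([-7.1140e-01, -3.0597e+00,  2.7000e-03]), 'force': array([-0.3474, -0.2387,  0.6803]), 'moment': array([0.0223, 0.0171, 0.0111]), 'grip_force': np.float64(0.0), 'grip_width': np.float64(0.0917)}
top [[426.6, 0.0, 322.2], [0.0, 426.6, 201.6], [0.0, 0.0, 1.0]] [[-0.013, -1.0, -0.007], [-0.989, 0.014, -0.147], [0.147, 0.005, -0.989]] [0.305 0.453 1.062]
side [[415.3, 0.0, 322.5], [0.0, 415.3, 192.5], [0.0, 0.0, 1.0]] [[0.998, -0.065, 0.007], [-0.038, -0.667, -0.744], [0.053, 0.742, -0.668]] [-0.435  0.303  0.756]
```

View pics/top0.png

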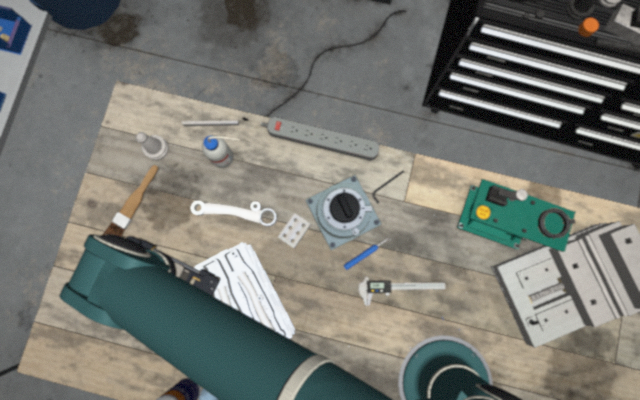

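View pics/side0.png

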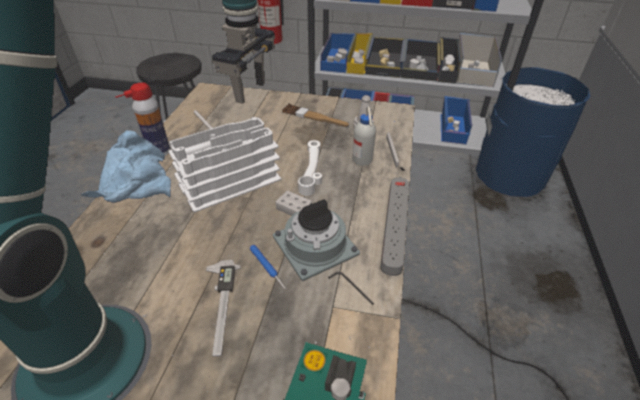

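The top view shows the gear head at about (345,208) with its black knob. The block is at (293,230), the hex key at (390,185), the deburring tool at (365,254) and the link arm at (233,212). I'll enlarge the gear head next and get its position from the depth image.

```bash
cat > h.py <<'E'
from rig import r,cams,workorder
import cv2,numpy as np
def cloud(n,d):
    p=cams.camera_params(n);K=p["camera_matrix"];v,u=np.mgrid[0:400,0:640]
    c=np.stack([(u-K[0,2])/K[0,0]*d,(v-K[1,2])/K[1,1]*d,d],-1)
    return (c-p["t"])@p["R"]
def at_z(n,u,v,z):
    p=cams.camera_params(n);o=-p["R"].T@p["t"];w=p["R"].T@np.linalg.inv(p["camera_matrix"])@[u,v,1]
    return o+w*(z-o[2])/w[2]
def proj(n,X):
    p=cams.camera_params(n);return cv2.projectPoints(np.atleast_2d(np.float64(X)),cv2.Rodrigues(p["R"])[0],p["t"],p["camera_matrix"],None)[0][:,0]
E
python3 - <<'E'
from h import *
a=cv2.imread("pics/top0.png")[165:255,295:395];b=cv2.imread("pics/side0.png")[190:285,265:365]
cv2.imwrite("pics/crop0.png",np.hstack([cv2.resize(a,(400,360),interpolation=2),cv2.resize(b[:90],(400,360),interpolation=2)]))
for n in("top","side"):
    d=np.load(n+"0.npy");im=cv2.imread(f"pics/{n}0.png");P=cloud(n,d)
    c=np.array([.52,-.03]) if 0 else at_z(n,*((345,207) if n=="top" else (316,215)),.118)[:2]
    near=(np.hypot(*(P[...,:2]-c).T).T<.09)&(d>0)
    bar=near&(P[...,2]>.105)&(P[...,2]<.14)
    print(n,c,bar.sum(),np.median(P[bar],0))
    q=P[bar][:,:2].astype(np.float32);print(cv2.minAreaRect(q))
    w,V=np.linalg.eigh(np.cov(q.T));print("axis",np.degrees(np.arctan2(V[1,1],V[0,1])),2*np.sqrt(3*w))
    for lo,hi in((.055,.069),(.069,.08),(.08,.105)):
        m=near&(P[...,2]>lo)&(P[...,2]<hi);print(lo,m.sum(),P[m].mean(0),cv2.minEnclosingCircle(P[m][:,:2].astype(np.float32)))
E
```

```text
top [0.43133264 0.24502085] 185 [0.43345942 0.24592084 0.13299626]
((0.4319678544998169, 0.24674904346466064), (0.05254598334431648, 0.06236712634563446), 54.7579231262207)
axis -155.67818332137827 [0.02181248 0.05635101]
0.055 861 [0.4305214  0.24908268 0.06122852] ((0.4328629970550537, 0.24491439759731293), 0.06932325661182404)
0.069 632 [0.42926453 0.24256597 0.07628147] ((0.4331742823123932, 0.23620755970478058), 0.060294654220342636)
0.08 612 [0.43070466 0.24499398 0.09917718] ((0.42524272203445435, 0.2400830239057541), 0.0565730482339859)
side [0.43589683 0.22695977] 346 [0.43430915 0.23834133 0.12587413]
((0.43397560715675354, 0.2428792119026184), (0.05558553338050842, 0.017440885305404663), 26.972318649291992)
axis -155.441032144093 [0.01429752 0.05685479]
0.055 806 [0.43516297 0.2151706  0.06085926] ((0.43355792760849, 0.2433578222990036), 0.06939660012722015)
0.069 674 [0.43199166 0.21791972 0.07554954] ((0.43132883310317993, 0.23338864743709564), 0.05955750122666359)
0.08 523 [0.43324268 0.2265784  0.09744143] ((0.42693471908569336, 0.22613109648227692), 0.05319301411509514)
```

View pics/crop0.png

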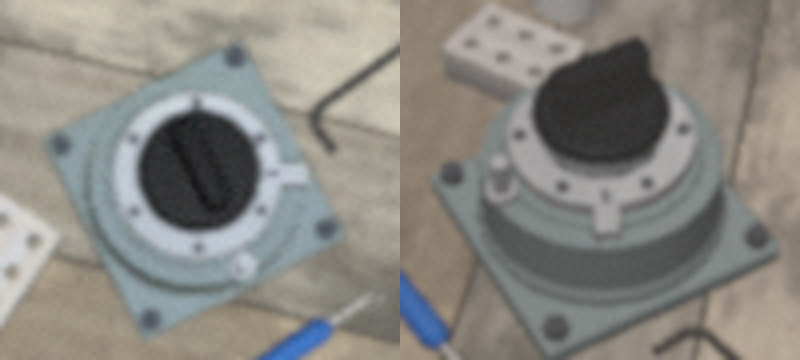

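Crop (4x). Top half: the knob bar runs from (180,125) to (215,205), the lug is at (293,175) and the post at (243,268). Side half: lug at (607,218), post at (500,178). The drum circles from the two cameras agree to about 1.5 mm, with the axis near (0.433, 0.244).

```bash
cat >> h.py <<'E'
from scipy.spatial.transform import Rotation as Rn
C=np.array([.433,.244])
def delta(pos,yaw,src=None):
    """rows' numbers for a tool-down target, yaw = angle of tool y axis in the world (mod pi)"""
    s=r.state();p,R=np.array(s["eef_pos"]),Rn.from_rotvec(s["eef_rot"])
    y=R.as_matrix()[:,1];cur=np.arctan2(y[1],y[0])
    print("pos",p.round(4),"ydeg",np.degrees(cur).round(2),"tilt",np.round(R.as_matrix()[:,2],4),"q",np.round(s["joint_pos"],2),"F",np.round(s["force"],2),"M",np.round(s["moment"],3),"w",s["grip_width"])
    for k in(0,np.pi):
        a=yaw+k
        Y=np.array([np.cos(a),np.sin(a),0]);Z=np.array([0,0,-1.]);T=np.c_[np.cross(Y,Z),Y,Z]
        rv=(R.inv()*Rn.from_matrix(T)).as_rotvec()
        print("dpos",(R.inv().apply(np.array(pos)-p)/.5).round(4),"drot",(rv/2/np.pi).round(4),"deg",np.degrees(rv).round(2))
E
python3 - <<'E'
from h import *
def ang(n,u,v,z):
    X=at_z(n,u,v,z);d=X[:2]-C;return X.round(4),np.hypot(*d).round(4),np.degrees(np.arctan2(d[1],d[0])).round(1)
print("lug top",ang("top",295+293/4,165+175/4,.076),"side",ang("side",265+207/4,190+218/4,.074))
print("post top",ang("top",295+244/4,165+266/4,.086),"side",ang("side",265+98/4,190+160/4,.086))
for n in("top","side"):
    d=np.load(n+"0.npy");P=cloud(n,d)
    m=(d>0)&(np.hypot(P[...,0]-C[0],P[...,1]-C[1])<.035)&(P[...,2]>.122)&(P[...,2]<.14)
    q=P[m][:,:2].astype(np.float32);print(m.sum(),cv2.minAreaRect(q),P[m].mean(0))
    w,V=np.linalg.eigh(np.cov(q.T));print(np.degrees(np.arctan2(V[1,1],V[0,1]))%180)
    a=np.array([.287,.583]);t=np.clip(((P[...,:2]-a)@(C-a))/((C-a)@(C-a)),0.1,1)
    dist=np.linalg.norm(P[...,:2]-(a+t[...,None]*(C-a)),axis=-1)
    k=(d>0)&(dist<.11)&(t>.3)&(P[...,2]<.3);print("max z on path",np.percentile(P[k][:,2],[90,99,100]))
delta([*C,.2],np.radians(115.7))
E
```

```text
lug top (array([0.4318, 0.1858, 0.076 ]), np.float64(0.0582), np.float64(-91.1)) side (array([0.435, 0.184, 0.074]), np.float64(0.06), np.float64(-88.1))
post top (array([0.3754, 0.2181, 0.086 ]), np.float64(0.0631), np.float64(-155.8)) side (array([0.379 , 0.2173, 0.086 ]), np.float64(0.0602), np.float64(-153.7))
167 ((0.4336735010147095, 0.24547697603702545), (0.05564272403717041, 0.015757940709590912), 25.533750534057617) [0.43321629 0.24583    0.13276921]
25.084161572422744
max z on path [0.07893929 0.13386148 0.14979153]
207 ((0.43421295285224915, 0.24304483830928802), (0.05501221865415573, 0.017360985279083252), 26.972318649291992) [0.43385356 0.24036402 0.13037113]
25.827446427275504
max z on path [0.09910991 0.13453354 0.14476855]
pos [0.2865 0.5828 0.1828] ydeg 63.82 tilt [-6.0e-04 -1.5e-03 -1.0e+00] q [-1.16  0.47 -0.01  1.6   0.01  1.07 -0.06] F [0.42 0.14 0.35] M [ 0.033 -0.018 -0.016] w 0.0918154226262684
dpos [-0.5619 -0.4789 -0.0335] drot [-2.000e-04 -1.000e-04 -1.441e-01] deg [-9.000e-02 -4.000e-02 -5.188e+01]
dpos [-0.5619 -0.4789 -0.0335] drot [-1.000e-04  3.000e-04  3.559e-01] deg [-4.0000e-02  1.1000e-01  1.2812e+02]
```

Emit:
{"fn": "arm_command", "kwargs": {
  "rows": [
    {"delta_pos": [-0.02,-0.02,-0.06],"delta_rot": [0,0,-0.01],"claw": -0.1},
    {"delta_pos": [-0.08,-0.07,-0.06],"delta_rot": [0,0,-0.025],"claw": -0.1},
    {"delta_pos": [-0.14,-0.12,-0.06],"delta_rot": [0,0,-0.04],"claw": -0.1},
    {"delta_pos": [-0.2,-0.17,-0.06],"delta_rot": [0,0,-0.055],"claw": -0.1},
    {"delta_pos": [-0.26,-0.22,-0.06],"delta_rot": [0,0,-0.07],"claw": -0.1},
    {"delta_pos": [-0.32,-0.27,-0.06],"delta_rot": [0,0,-0.085],"claw": -0.1},
    {"delta_pos": [-0.38,-0.32,-0.06],"delta_rot": [0,0,-0.1],"claw": -0.1},
    {"delta_pos": [-0.44,-0.37,-0.06],"delta_rot": [0,0,-0.115],"claw": -0.1},
    {"delta_pos": [-0.5,-0.43,-0.05],"delta_rot": [0,0,-0.13],"claw": -0.1},
    {"delta_pos": [-0.54,-0.46,-0.04],"delta_rot": [0,0,-0.14],"claw": -0.1},
    {"delta_pos": [-0.562,-0.478,-0.036],"delta_rot": [0,0,-0.1441],"claw": -0.1},
    {"delta_pos": [-0.562,-0.478,-0.036],"delta_rot": [0,0,-0.1441],"claw": -0.1}
  ]
}}

```text
clock: 1.1
eef_pos: [0.4347, 0.2407, 0.2011]
eef_rot: [0.69, -3.064, 0.003]
force: [-0.4, 0.1, 0.1]
grip_width: 0.0416
grip_force: 0.0
```

```bash
python3 - <<'E'
from h import *
delta([.4335,.2442,.14],np.radians(116))
im,d=cams.snapshot("side");cv2.imwrite("pics/s1.png",cv2.resize(im[110:290,215:435],(733,600),interpolation=2))
E
```

```text
pos [0.4347 0.2407 0.2011] ydeg 115.37 tilt [-6.e-04 -2.e-03 -1.e+00] q [-0.57  0.19 -0.    1.95  0.    1.    1.44] F [-0.43  0.09  0.1 ] M [0.044 0.021 0.046] w 0.04158641244475126
dpos [-0.001   0.0075  0.1221] drot [-0.0002 -0.0002 -0.0018] deg [-0.09 -0.08 -0.63]
dpos [-0.001   0.0075  0.1221] drot [-3.000e-04  4.000e-04  4.982e-01] deg [-1.2000e-01  1.4000e-01  1.7937e+02]
```

View pics/s1.png

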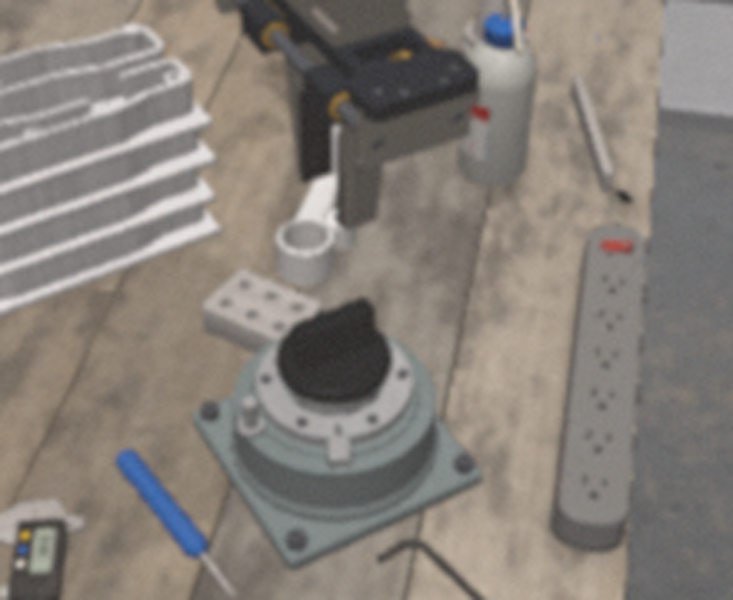

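The fingers are above the knob, at (340,180) in the crop, and line up across the bar. The flange's lug at (340,445) and the post at (250,410) are clear. Next I'll descend with the fingers open 41 mm and then shut them.

Emit:
{"fn": "arm_command", "kwargs": {
  "rows": [
    {"delta_pos": [-0.001,0.0075,0.03],"delta_rot": [0,0,-0.0018],"claw": -0.1},
    {"delta_pos": [-0.001,0.0075,0.08],"delta_rot": [0,0,-0.0018],"claw": -0.1},
    {"delta_pos": [-0.001,0.0075,0.12],"delta_rot": [0,0,-0.0018],"claw": -0.1},
    {"delta_pos": [-0.001,0.0075,0.15],"delta_rot": [0,0,-0.0018],"claw": -0.1},
    {"delta_pos": [-0.001,0.0075,0.17],"delta_rot": [0,0,-0.0018],"claw": -0.1},
    {"delta_pos": [-0.001,0.0075,0.184],"delta_rot": [0,0,-0.0018],"claw": -0.1},
    {"delta_pos": [-0.001,0.0075,0.184],"delta_rot": [0,0,-0.0018],"claw": -0.1},
    {"delta_pos": [-0.001,0.0075,0.184],"delta_rot": [0,0,-0.0018],"claw": -0.1}
  ]
}}

```text
clock: 1.82
eef_pos: [0.4323, 0.2492, 0.1099]
eef_rot: [-0.717, 3.058, 0.0]
force: [0.5, 1.1, 0.7]
grip_width: 0.0415
grip_force: 0.0
```

Emit:
{"fn": "arm_command", "kwargs": {
  "rows": [
    {"claw": -0.5,"delta_pos": [0,0,0],"delta_rot": [0,0,0]},
    {"claw": -0.6,"delta_pos": [0,0,0],"delta_rot": [0,0,0]},
    {"claw": -0.7,"delta_pos": [0,0,0],"delta_rot": [0,0,0]},
    {"claw": -1,"delta_pos": [0,0,0],"delta_rot": [0,0,0]},
    {"claw": -1,"delta_pos": [0,0,0],"delta_rot": [0,0,0]},
    {"claw": -1,"delta_pos": [0,0,0],"delta_rot": [0,0,0]},
    {"claw": -1,"delta_pos": [0,0,0],"delta_rot": [0,0,0]}
  ]
}}

```text
clock: 2.4
eef_pos: [0.4324, 0.2485, 0.1098]
eef_rot: [-0.716, 3.059, 0.0]
force: [0.7, 0.3, -1.2]
grip_width: 0.0002
grip_force: 0.0
```

```bash
python3 - <<'E'
from h import *
delta([.4335,.2442,.14],np.radians(116))
E
```

```text
pos [0.4324 0.2485 0.1098] ydeg 116.34 tilt [ 2.e-04  1.e-04 -1.e+00] q [-0.58  0.31 -0.01  2.03  0.    0.8   1.44] F [ 0.69  0.32 -1.2 ] M [0.073 0.042 0.011] w 0.000221052950602703
dpos [ 0.0018 -0.0086 -0.0604] drot [0.     0.     0.0009] deg [0.   0.01 0.34]
dpos [ 0.0018 -0.0086 -0.0604] drot [-1.000e-04  0.000e+00 -4.991e-01] deg [-2.0000e-02  0.0000e+00 -1.7966e+02]
```

The fingers shut on nothing (0.2 mm), so I'll look.

```bash
python3 - <<'E'
from h import *
for n in("side","top"):
    im,d=cams.snapshot(n);cv2.imwrite(f"pics/{n}2.png",im);np.save(n+"2.npy",d)
a=cv2.imread("pics/side2.png")[120:270,235:385];b=cv2.imread("pics/top2.png")[130:280,270:420]
cv2.imwrite("pics/c2.png",np.hstack([cv2.resize(x,(400,400),interpolation=2) for x in(a,b)]))
s=r.state();print(proj("side",[s["eef_pos"],[*C,.133]]),proj("top",[s["eef_pos"],[*C,.133]]))
E
```

```text
[[313.81564451 210.70464833]
 [314.16338889 204.25738232]] [[343.37916497 207.07059633]
 [345.71770872 205.42074994]]
```

View pics/c2.png

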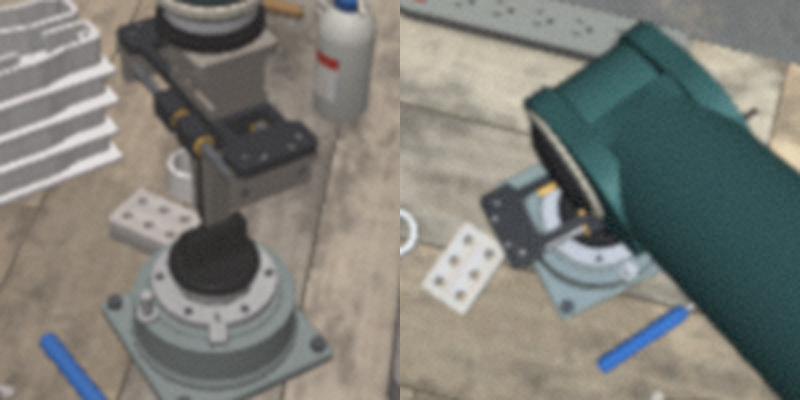

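In the side half of the crop, the shut fingertips show at about (215,220), which is full-frame pixel (316,203). That is level with the bar's top rather than straddling it. In the top half the arm hides the knob. I'll check with the depth image where the fingers really are.

```bash
python3 - <<'E'
from h import *
d=np.load("side2.npy");P=cloud("side",d);d0=np.load("side0.npy");P0=cloud("side",d0)
for v in range(180,216,3): print(v,[tuple((P[v,u]*1000).astype(int)) for u in range(306,332,4)])
print("before");
for v in range(195,216,3): print(v,[tuple((P0[v,u]*1000).astype(int)) for u in range(306,332,4)])
print(proj("top",[.4324,.2485,.11]))
s=r.state();print(Rn.from_rotvec(s["eef_rot"]).as_matrix().round(3))
E
```

```text
180 [(np.int64(417), np.int64(254), np.int64(191)), (np.int64(424), np.int64(240), np.int64(203)), (np.int64(430), np.int64(190), np.int64(245)), (np.int64(436), np.int64(169), np.int64(261)), (np.int64(442), np.int64(157), np.int64(272)), (np.int64(449), np.int64(156), np.int64(272)), (np.int64(456), np.int64(157), np.int64(271))]
183 [(np.int64(417), np.int64(255), np.int64(182)), (np.int64(424), np.int64(241), np.int64(194)), (np.int64(432), np.int64(225), np.int64(207)), (np.int64(437), np.int64(181), np.int64(244)), (np.int64(443), np.int64(157), np.int64(265)), (np.int64(449), np.int64(151), np.int64(270)), (np.int64(456), np.int64(154), np.int64(267))]
186 [(np.int64(420), np.int64(418), np.int64(32)), (np.int64(424), np.int64(241), np.int64(186)), (np.int64(432), np.int64(227), np.int64(198)), (np.int64(440), np.int64(230), np.int64(194)), (np.int64(443), np.int64(156), np.int64(258)), (np.int64(449), np.int64(150), np.int64(264)), (np.int64(456), np.int64(154), np.int64(259))]
189 [(np.int64(419), np.int64(416), np.int64(24)), (np.int64(424), np.int64(241), np.int64(177)), (
[... 4600 characters left out ...]
np.int64(228), np.int64(131)), (np.int64(432), np.int64(235), np.int64(124)), (np.int64(440), np.int64(239), np.int64(120)), (np.int64(449), np.int64(242), np.int64(116)), (np.int64(458), np.int64(248), np.int64(109)), (np.int64(472), np.int64(300), np.int64(58))]
213 [(np.int64(415), np.int64(226), np.int64(125)), (np.int64(423), np.int64(229), np.int64(122)), (np.int64(432), np.int64(234), np.int64(116)), (np.int64(440), np.int64(237), np.int64(113)), (np.int64(449), np.int64(243), np.int64(106)), (np.int64(458), np.int64(250), np.int64(99)), (np.int64(467), np.int64(248), np.int64(100))]
[[343.37844219 207.0284123 ]]
[[-0.896 -0.444  0.   ]
 [-0.444  0.896  0.   ]
 [-0.     0.    -1.   ]]
```

```bash
python3 - <<'E'
from h import *
im=cv2.imread("pics/side2.png")[165:225,280:355];cv2.imwrite("pics/c3.png",cv2.resize(im,(750,600),interpolation=2))
E
```

```text
(no output)
```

View pics/c3.png

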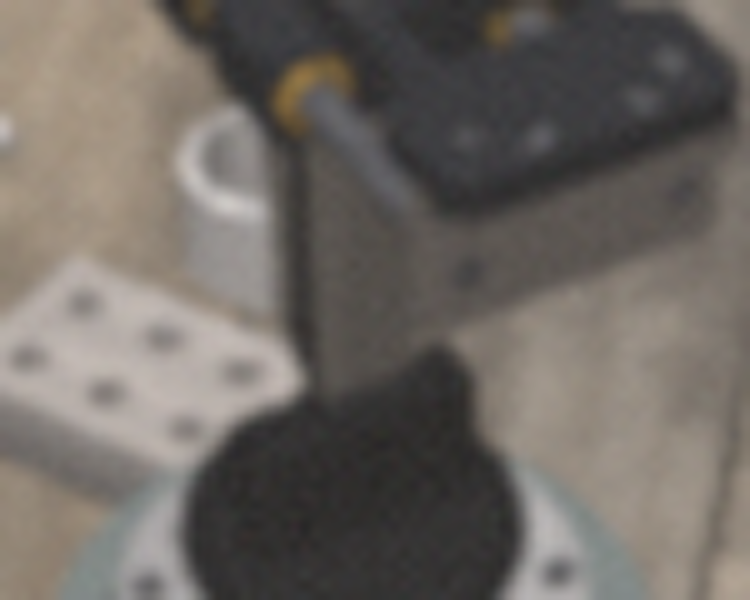

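The crop shows the shut fingers (tip at about (370,390)) standing above the bar. The bar's end is visible beside them and is not gripped. Depth puts the real tips near z = 0.145, while the reported TCP is 0.110, so the lateral position is right and the height is not. I'll check that offset with the pictures from the start.

```bash
python3 - <<'E'
from h import *
for nm,c,z in(("side0",(.2865,.5827),.183),("side2",(.4324,.2485),.110)):
    d=np.load(nm+".npy");P=cloud("side",d)
    m=(d>0)&(np.hypot(P[...,0]-c[0],P[...,1]-c[1])<.075)&(P[...,2]>z-.03)&(P[...,2]<z+.14)
    vs=np.where(m.any(1))[0]
    for v in range(vs.min(),vs.max()+1,2):
        u=np.where(m[v])[0];q=P[v,u];print(nm,v,u.min(),u.max(),"zmin %.3f"%q[:,2].min(),q[q[:,2].argmin()].round(3),"med",np.median(q,0).round(3))
    print(proj("side",[*c,z]),proj("side",[*c,z+.035]))
E
```

```text
side0 44 259 270 zmin 0.322 [0.344 0.623 0.322] med [0.331 0.623 0.322]
side0 46 256 270 zmin 0.316 [0.344 0.627 0.316] med [0.329 0.62  0.319]
side0 48 254 270 zmin 0.310 [0.306 0.63  0.31 ] med [0.325 0.62  0.314]
side0 50 253 270 zmin 0.304 [0.3   0.632 0.304] med [0.324 0.615 0.311]
side0 52 252 267 zmin 0.299 [0.302 0.633 0.299] med [0.319 0.624 0.302]
side0 54 253 263 zmin 0.293 [0.299 0.633 0.293] med [0.316 0.589 0.312]
side0 56 251 263 zmin 0.288 [0.324 0.632 0.288] med [0.312 0.621 0.293]
side0 58 249 263 zmin 0.283 [0.324 0.631 0.283] med [0.308 0.624 0.287]
side0 60 246 263 zmin 0.277 [0.323 0.633 0.277] med [0.304 0.624 0.281]
side0 62 247 263 zmin 0.272 [0.323 0.632 0.272] med [0.308 0.622 0.277]
side0 64 244 263 zmin 0.268 [0.322 0.629 0.268] med [0.308 0.621 0.272]
side0 66 243 263 zmin 0.263 [0.322 0.628 0.263] med [0.306 0.621 0.267]
side0 68 244 263 zmin 0.259 [0.322 0.626 0.259] med [0.305 0.62  0.262]
side0 70 244 263 zmin 0.252 [0.321 0.628 0.252] med [0.309 0.62  0.257]
side0 72 255 264 zmin 0.246 [0.323 0.63  0.246] med [0.312 0.624 0.249]
side0 74 255 264 zmi
[... 1008 characters left out ...]
min 0.213 [0.275 0.537 0.213] med [0.268 0.528 0.218]
[[251.33074935 103.16009085]] [[249.85886377  90.96829011]]
side2 145 286 288 zmin 0.246 [0.384 0.302 0.246] med [0.382 0.301 0.246]
side2 147 285 289 zmin 0.243 [0.378 0.299 0.243] med [0.382 0.296 0.245]
side2 149 287 291 zmin 0.244 [0.382 0.29  0.244] med [0.386 0.286 0.247]
side2 151 288 293 zmin 0.240 [0.384 0.288 0.24 ] med [0.389 0.282 0.245]
side2 153 290 295 zmin 0.243 [0.388 0.278 0.243] med [0.393 0.275 0.245]Traceback (most recent call last):
  File "<stdin>", line 7, in <module>
    return umr_minimum(a, axis, None, out, keepdims, initial, where)
ValueError: zero-size array to reduction operation minimum which has no identity
```

At the start too, the visible tips were about 30 mm above the reported TCP (0.213 against 0.183). The offset is therefore constant, with the real tips about 32 mm higher than the state says. I'll open, correct sideways, go down in stages guarded by force, and re-measure.

Emit:
{"fn": "arm_command", "kwargs": {
  "rows": [
    {"delta_pos": [0,0,-0.01],"delta_rot": [0,0,0],"claw": -0.1},
    {"delta_pos": [0.0018,-0.0086,-0.01],"delta_rot": [0,0,0.001],"claw": -0.1},
    {"delta_pos": [0.0018,-0.0086,-0.01],"delta_rot": [0,0,0.001],"claw": -0.1},
    {"delta_pos": [0.0018,-0.0086,-0.01],"delta_rot": [0,0,0.001],"claw": -0.1},
    {"delta_pos": [0.0018,-0.0086,0],"delta_rot": [0,0,0.001],"claw": -0.1},
    {"delta_pos": [0.0018,-0.0086,0.01],"delta_rot": [0,0,0.001],"claw": -0.1},
    {"delta_pos": [0.0018,-0.0086,0.02],"delta_rot": [0,0,0.001],"claw": -0.1},
    {"delta_pos": [0.0018,-0.0086,0.03],"delta_rot": [0,0,0.001],"claw": -0.1},
    {"delta_pos": [0.0018,-0.0086,0.04],"delta_rot": [0,0,0.001],"claw": -0.1},
    {"delta_pos": [0.0018,-0.0086,0.046],"delta_rot": [0,0,0.001],"claw": -0.1},
    {"delta_pos": [0.0018,-0.0086,0.046],"delta_rot": [0,0,0.001],"claw": -0.1},
    {"delta_pos": [0.0018,-0.0086,0.046],"delta_rot": [0,0,0.001],"claw": -0.1}
  ]
}}

```text
clock: 3.5
eef_pos: [0.4333, 0.2442, 0.0864]
eef_rot: [0.706, -3.061, 0.0]
force: [-0.4, -0.0, 0.5]
grip_width: 0.0413
grip_force: 0.0
```

```bash
python3 - <<'E'
from h import *
delta([.4335,.2442,.075],np.radians(116))
im,d=cams.snapshot("side");np.save("side3.npy",d);cv2.imwrite("pics/side3.png",im)
cv2.imwrite("pics/c4.png",cv2.resize(im[165:240,275:365],(720,600),interpolation=2))
P=cloud("side",d);s=r.state();R=Rn.from_rotvec(s["eef_rot"])
L=R.inv().apply((P-s["eef_pos"]).reshape(-1,3)).reshape(P.shape)   # tool coords
m=(d>0)&(abs(L[...,0])<.014)&(L[...,1]<-.015)&(L[...,1]>-.05)&(L[...,2]>-.08)&(L[...,2]<.03)
for v in np.where(m.any(1))[0]: print(v,np.round(L[v,m[v]].mean(0)*1000,1),m[v].sum(),end=" | ")
E
```

```text
pos [0.4333 0.2442 0.0864] ydeg 115.99 tilt [-4.e-04 -3.e-04 -1.e+00] q [-0.57  0.35 -0.01  2.05  0.    0.74  1.44] F [-0.36 -0.03  0.52] M [ 0.029 -0.001  0.018] w 0.041327004480874896
dpos [-0.0004 -0.0002  0.0229] drot [-0.     -0.0001 -0.    ] deg [-0.   -0.03 -0.01]
dpos [-0.0004 -0.0002  0.0229] drot [-1.e-04  0.e+00  5.e-01] deg [-4.0000e-02  1.0000e-02  1.7999e+02]
202 [ 10.5 -26.1 -78.7] 1 | 203 [ 10.9 -26.8 -76.7] 1 | 204 [ 10.2 -27.6 -74.3] 2 | 205 [ 10.9 -30.8 -74.5] 3 | 206 [  9.9 -33.2 -73.3] 5 | 207 [ 10.2 -33.7 -71.2] 5 | 208 [  9.4 -34.3 -68.4] 6 | 209 [  3.8 -35.2 -63.8] 10 | 210 [  4.3 -35.6 -61.5] 11 | 211 [  4.2 -35.4 -58.6] 11 | 212 [  3.5 -34.2 -54.3] 11 | 213 [  3.5 -34.2 -51.5] 11 | 214 [  3.6 -34.5 -48.9] 11 | 215 [  3.2 -33.8 -45.3] 11 | 216 [  3.4 -34.1 -42.7] 11 | 217 [  4.3 -33.7 -39.9] 10 | 218 [  3.9 -31.  -34.4] 9 | 219 [ -2.1 -24.9 -23. ] 9 | 220 [ -7.1 -20.3 -13.4] 7 | 221 [ -1.7 -21.2 -13.9] 13 | 222 [ -0.3 -23.6 -13.7] 15 | 223 [ -0.1 -26.1 -13. ] 14 | 224 [  0.5 -29.3 -13.2] 15 | 225 [  1.7 -31.5 -12.7] 13 | 226 [  0.7 -34.  -11.5] 13 | 227 [  1.8 -35.2 -10.1] 11 | 228 [  2.6 -35.3  -7.6] 10 | 229 [  2.  -34.3  -3.3] 10 | 230 [ -0.1 -32.8   2.3] 11 | 231 [ -0.4 -31.3   7. ] 12 | 232 [ -2.1 -31.6  10.8] 14 | 233 [ -1.  -33.5  11.6] 14 | 234 [  0.2 -33.3  14.2] 17 | 235 [  0.6 -40.5  10.3] 16 | 236 [  0.1 -43.9  10.5] 14 | 237 [  1.6 -45.2  11.5] 13 | 238 [  4.  -46.3  12.4] 9 | 239 [  8.4 -47.8  11.6] 5 | 240 [  2.7 -49.2  16.5] 5 | 241 [ -1.3 -49.3  21.8] 4 | 242 [  4.3 -49.4  21.8] 3 | 243 [  8.5 -48.2  23.9] 5 | 244 [ 11.5 -49.   24.6] 2 |
```

View pics/c4.png

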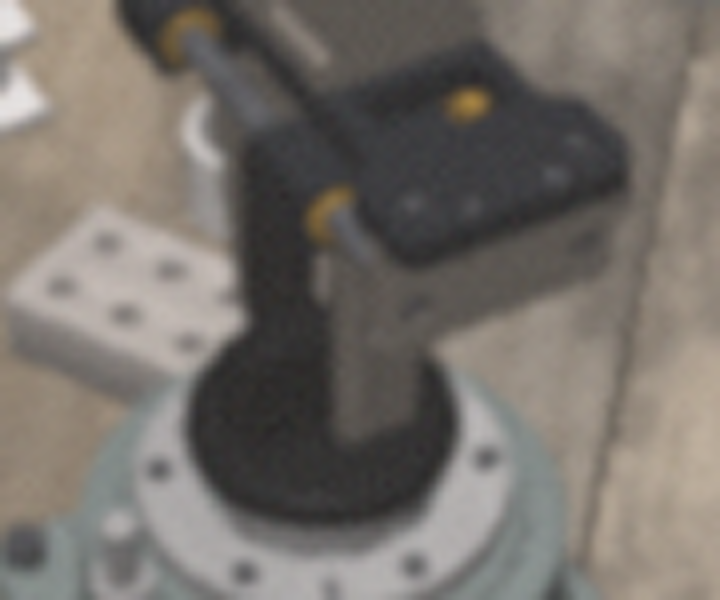

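The fingers now straddle the bar: the near one is at (375,440) above the skirt and the far one is behind the bar. The measured tip is at z ≈ 0.123, about 37 mm above the reported TCP. I'll go down 17 mm more to put the tips at about 0.106, then close.

Emit:
{"fn": "arm_command", "kwargs": {
  "rows": [
    {"delta_pos": [0,0,0.008],"delta_rot": [0,0,0],"claw": -0.1},
    {"delta_pos": [0,0,0.016],"delta_rot": [0,0,0],"claw": -0.1},
    {"delta_pos": [0,0,0.024],"delta_rot": [0,0,0],"claw": -0.1},
    {"delta_pos": [0,0,0.03],"delta_rot": [0,0,0],"claw": -0.1},
    {"delta_pos": [0,0,0.034],"delta_rot": [0,0,0],"claw": -0.1},
    {"delta_pos": [0,0,0.034],"delta_rot": [0,0,0],"claw": -0.1}
  ]
}}

```text
clock: 4.05
eef_pos: [0.4332, 0.2441, 0.0692]
eef_rot: [0.706, -3.06, 0.0]
force: [1.1, -0.0, 0.0]
grip_width: 0.0414
grip_force: 0.0
```

Emit:
{"fn": "arm_command", "kwargs": {
  "rows": [
    {"claw": -0.4,"delta_pos": [0,0,0],"delta_rot": [0,0,0]},
    {"claw": -0.5,"delta_pos": [0,0,0],"delta_rot": [0,0,0]},
    {"claw": -0.6,"delta_pos": [0,0,0],"delta_rot": [0,0,0]},
    {"claw": -1,"delta_pos": [0,0,0],"delta_rot": [0,0,0]},
    {"claw": -1,"delta_pos": [0,0,0],"delta_rot": [0,0,0]},
    {"claw": -1,"delta_pos": [0,0,0],"delta_rot": [0,0,0]}
  ]
}}

```text
clock: 4.55
eef_pos: [0.4329, 0.2457, 0.0699]
eef_rot: [-0.708, 3.061, 0.003]
force: [-2.0, 5.2, -0.7]
grip_width: 0.0158
grip_force: 30.0
```

```bash
python3 - <<'E'
from h import *
delta([.4335,.2442,.065],np.radians(116))
E
```

```text
pos [0.4329 0.2457 0.0699] ydeg 116.04 tilt [-2.0e-04  1.7e-03 -1.0e+00] q [-0.57  0.37 -0.01  2.06  0.    0.7   1.44] F [-2.05  5.21 -0.74] M [1.156 0.593 0.033] w 0.015844048532394503
dpos [ 0.0002 -0.0033  0.0097] drot [0.0003 0.0001 0.0001] deg [0.09 0.03 0.04]
dpos [ 0.0002 -0.0033  0.0097] drot [-1.000e-04  4.000e-04 -4.999e-01] deg [-5.0000e-02  1.4000e-01 -1.7996e+02]
```

The knob is gripped (15.8 mm, 30 N). The bar sits 1.6 mm to one side, so I'll relieve that and ease down 3 mm.

Emit:
{"fn": "arm_command", "kwargs": {
  "rows": [
    {"delta_pos": [0,0.0032,0],"delta_rot": [0,0,0],"claw": -1},
    {"delta_pos": [0,0.0032,0.002],"delta_rot": [0,0,0],"claw": -1},
    {"delta_pos": [0,0.0032,0.004],"delta_rot": [0,0,0],"claw": -1},
    {"delta_pos": [0,0.0032,0.006],"delta_rot": [0,0,0],"claw": -1},
    {"delta_pos": [0,0.0032,0.006],"delta_rot": [0,0,0],"claw": -1}
  ]
}}

```text
clock: 4.97
eef_pos: [0.4327, 0.2459, 0.0666]
eef_rot: [-0.706, 3.061, 0.0]
force: [-1.6, 2.7, 0.1]
grip_width: 0.0161
grip_force: 30.0
```

```bash
python3 - <<'E'
from h import *
delta([.4335,.2457,.065],np.radians(116))
E
```

```text
pos [0.4327 0.2459 0.0666] ydeg 115.99 tilt [ 1.e-04  3.e-04 -1.e+00] q [-0.58  0.38 -0.01  2.06  0.    0.7   1.44] F [-1.57  2.7   0.14] M [ 0.748  0.232 -0.037] w 0.016068901104902417
dpos [-0.0012 -0.001   0.0031] drot [ 0.  0. -0.] deg [ 0.01  0.01 -0.01]
dpos [-0.0012 -0.001   0.0031] drot [ 1.e-04 -0.e+00  5.e-01] deg [ 2.0000e-02 -2.0000e-02  1.7999e+02]
```

Emit:
{"fn": "arm_command", "kwargs": {
  "rows": [
    {"delta_pos": [0,0.001,0.0015],"delta_rot": [0,0,0],"claw": -1},
    {"delta_pos": [0,0.001,0.003],"delta_rot": [0,0,0],"claw": -1},
    {"delta_pos": [0,0.001,0.0045],"delta_rot": [0,0,0],"claw": -1},
    {"delta_pos": [0,0.001,0.0045],"delta_rot": [0,0,0],"claw": -1}
  ]
}}

```text
clock: 5.3
eef_pos: [0.4328, 0.2459, 0.0648]
eef_rot: [-0.706, 3.061, -0.0]
force: [-1.9, 1.1, 5.8]
grip_width: 0.0157
grip_force: 30.0
```

```bash
python3 - <<'E'
from h import *
delta([.4335,.2457,.065],np.radians(116))
E
```

```text
pos [0.4328 0.2459 0.0648] ydeg 115.98 tilt [ 4.e-04 -2.e-04 -1.e+00] q [-0.58  0.38 -0.01  2.06  0.01  0.69  1.43] F [-1.86  1.08  5.77] M [0.238 0.44  0.013] w 0.015714061510764352
dpos [-0.0011 -0.001  -0.0004] drot [-0.0001  0.     -0.0001] deg [-0.02  0.01 -0.02]
dpos [-0.0011 -0.001  -0.0004] drot [1.000e-04 1.000e-04 4.999e-01] deg [2.0000e-02 3.0000e-02 1.7998e+02]
```

The teeth are touching at 5.8 N. I'll sweep clockwise in small calls at this light pressure, watching force, height and moment.

Emit:
{"fn": "arm_command", "kwargs": {
  "rows": [
    {"delta_pos": [0.001,0,0.001],"delta_rot": [0,0,0.005],"claw": -1},
    {"delta_pos": [0.001,0,0.001],"delta_rot": [0,0,0.01],"claw": -1},
    {"delta_pos": [0.001,0,0.001],"delta_rot": [0,0,0.015],"claw": -1},
    {"delta_pos": [0.001,0,0.001],"delta_rot": [0,0,0.02],"claw": -1},
    {"delta_pos": [0.001,0,0.001],"delta_rot": [0,0,0.025],"claw": -1},
    {"delta_pos": [0.001,0,0.001],"delta_rot": [0,0,0.03],"claw": -1},
    {"delta_pos": [0.001,0,0.001],"delta_rot": [0,0,0.03],"claw": -1}
  ]
}}

```text
clock: 5.88
eef_pos: [0.4327, 0.2461, 0.0646]
eef_rot: [-0.413, 3.113, 0.0]
force: [-0.5, 1.3, 7.0]
grip_width: 0.016
grip_force: 30.0
```

```bash
python3 - <<'E'
from h import *
delta([.4335,.2457,.065],np.radians(116))
E
```

```text
pos [0.4327 0.2461 0.0646] ydeg 105.11 tilt [ 1.2e-03  5.0e-04 -1.0e+00] q [-0.61  0.38  0.04  2.07 -0.02  0.69  1.27] F [-0.54  1.35  6.98] M [0.31  0.432 0.01 ] w 0.015950296209648832
dpos [-0.0013 -0.0012 -0.0008] drot [ 0.      0.0002 -0.0302] deg [  0.     0.08 -10.89]
dpos [-0.0013 -0.0012 -0.0008] drot [ 3.000e-04 -0.000e+00  4.698e-01] deg [ 1.1000e-01 -0.0000e+00  1.6911e+02]
```

Emit:
{"fn": "arm_command", "kwargs": {
  "rows": [
    {"delta_pos": [0,0,0],"delta_rot": [0,0,0.005],"claw": -1},
    {"delta_pos": [0,0,0],"delta_rot": [0,0,0.01],"claw": -1},
    {"delta_pos": [0,0,0],"delta_rot": [0,0,0.015],"claw": -1},
    {"delta_pos": [0,0,0],"delta_rot": [0,0,0.02],"claw": -1},
    {"delta_pos": [0,0,0],"delta_rot": [0,0,0.02],"claw": -1}
  ]
}}

```text
clock: 6.3
eef_pos: [0.4326, 0.2462, 0.0642]
eef_rot: [-0.217, 3.133, 0.001]
force: [-0.9, 2.0, 0.9]
grip_width: 0.016
grip_force: 30.0
```

Emit:
{"fn": "arm_command", "kwargs": {
  "rows": [
    {"delta_pos": [0,0,0],"delta_rot": [0,0,0.005],"claw": -1},
    {"delta_pos": [0,0,0],"delta_rot": [0,0,0.01],"claw": -1},
    {"delta_pos": [0,0,0],"delta_rot": [0,0,0.015],"claw": -1},
    {"delta_pos": [0,0,0],"delta_rot": [0,0,0.02],"claw": -1},
    {"delta_pos": [0,0,0],"delta_rot": [0,0,0.02],"claw": -1}
  ]
}}

```text
clock: 6.72
eef_pos: [0.4326, 0.2463, 0.0641]
eef_rot: [-0.023, 3.14, 0.001]
force: [0.5, 3.6, 0.9]
grip_width: 0.0159
grip_force: 30.0
```

```bash
python3 - <<'E'
from h import *
delta([.4335,.2457,.065],np.radians(116))
E
```

```text
pos [0.4326 0.2463 0.0641] ydeg 90.83 tilt [ 1.1e-03  5.0e-04 -1.0e+00] q [-0.66  0.38  0.09  2.07 -0.05  0.69  1.05] F [0.51 3.58 0.92] M [ 0.722 -0.041  0.136] w 0.015890027319656386
dpos [-0.0019 -0.0012 -0.0018] drot [ 0.      0.0002 -0.0699] deg [ 1.000e-02  7.000e-02 -2.517e+01]
dpos [-0.0019 -0.0012 -0.0018] drot [ 3.000e-04 -1.000e-04  4.301e-01] deg [ 1.0000e-01 -2.0000e-02  1.5483e+02]
```

The force fell from 7 N to 0.9 N and a moment came up, so the teeth have found the gaps. I'll back off slightly and ease down 2.5 mm to confirm.

Emit:
{"fn": "arm_command", "kwargs": {
  "rows": [
    {"delta_pos": [0,0,0],"delta_rot": [0,0,-0.005],"claw": -1},
    {"delta_pos": [0,0,0.001],"delta_rot": [0,0,-0.008],"claw": -1},
    {"delta_pos": [0,0,0.002],"delta_rot": [0,0,-0.008],"claw": -1},
    {"delta_pos": [0,0,0.003],"delta_rot": [0,0,-0.008],"claw": -1},
    {"delta_pos": [0,0,0.004],"delta_rot": [0,0,-0.008],"claw": -1},
    {"delta_pos": [0,0,0.005],"delta_rot": [0,0,-0.008],"claw": -1},
    {"delta_pos": [0,0,0.005],"delta_rot": [0,0,-0.008],"claw": -1}
  ]
}}

```text
clock: 7.3
eef_pos: [0.4325, 0.2462, 0.0615]
eef_rot: [-0.1, 3.139, 0.001]
force: [1.3, 3.8, 0.1]
grip_width: 0.0157
grip_force: 30.0
```

```bash
python3 - <<'E'
from h import *
delta([.4335,.2457,.065],np.radians(116))
E
```

```text
pos [0.4325 0.2462 0.0615] ydeg 93.67 tilt [ 9.e-04  5.e-04 -1.e+00] q [-0.65  0.39  0.08  2.07 -0.05  0.68  1.09] F [1.3  3.8  0.11] M [ 1.057 -0.384  0.026] w 0.015711395075506722
dpos [-0.002  -0.0011 -0.007 ] drot [ 0.      0.0002 -0.062 ] deg [ 2.000e-02  6.000e-02 -2.233e+01]
dpos [-0.002  -0.0011 -0.007 ] drot [ 2.00e-04 -1.00e-04  4.38e-01] deg [ 8.0000e-02 -2.0000e-02  1.5767e+02]
```

Emit:
{"fn": "arm_command", "kwargs": {
  "rows": [
    {"delta_pos": [0,0.002,0.001],"delta_rot": [0,0,0],"claw": -1},
    {"delta_pos": [0,0.002,0.002],"delta_rot": [0,0,0],"claw": -1},
    {"delta_pos": [0,0.002,0.003],"delta_rot": [0,0,0],"claw": -1},
    {"delta_pos": [0,0.002,0.004],"delta_rot": [0,0,0],"claw": -1},
    {"delta_pos": [0,0.002,0.005],"delta_rot": [0,0,0],"claw": -1},
    {"delta_pos": [0,0.002,0.005],"delta_rot": [0,0,0],"claw": -1}
  ]
}}

```text
clock: 7.8
eef_pos: [0.4323, 0.2464, 0.0588]
eef_rot: [-0.1, 3.14, -0.001]
force: [3.1, 0.2, 0.9]
grip_width: 0.0157
grip_force: 30.0
```

Emit:
{"fn": "arm_command", "kwargs": {
  "rows": [
    {"delta_pos": [0,0,0.001],"delta_rot": [0,0,0],"claw": -1},
    {"delta_pos": [0,0,0.002],"delta_rot": [0,0,0],"claw": -1},
    {"delta_pos": [0,0,0.003],"delta_rot": [0,0,0],"claw": -1},
    {"delta_pos": [0,0,0.003],"delta_rot": [0,0,0],"claw": -1}
  ]
}}

```text
clock: 8.13
eef_pos: [0.4325, 0.2465, 0.0584]
eef_rot: [-0.1, 3.14, -0.0]
force: [1.2, -2.5, 11.2]
grip_width: 0.0158
grip_force: 30.0
```

```bash
python3 - <<'E'
from h import *
delta([.4335,.2457,.065],np.radians(116))
E
```

```text
pos [0.4325 0.2465 0.0584] ydeg 93.65 tilt [ 5.e-04 -3.e-04 -1.e+00] q [-0.65  0.39  0.08  2.07 -0.05  0.68  1.09] F [ 1.22 -2.49 11.21] M [-0.495 -0.326 -0.004] w 0.015783451999523163
dpos [-0.002  -0.0017 -0.0132] drot [-0.0001  0.0001 -0.0621] deg [-2.000e-02  2.000e-02 -2.235e+01]
dpos [-0.002  -0.0017 -0.0132] drot [1.000e-04 1.000e-04 4.379e-01] deg [3.0000e-02 3.0000e-02 1.5765e+02]
```

It bottomed out at z = 0.0584, about 11.5 mm below the start, with 11 N. That is well past the 7 mm tooth-on-tooth limit, so the knob is home. Now I'll turn clockwise.

Emit:
{"fn": "arm_command", "kwargs": {
  "rows": [
    {"delta_pos": [0.001,-0.001,0],"delta_rot": [0,0,0.008],"claw": -1},
    {"delta_pos": [0.001,-0.001,0],"delta_rot": [0,0,0.016],"claw": -1},
    {"delta_pos": [0.001,-0.001,0],"delta_rot": [0,0,0.024],"claw": -1},
    {"delta_pos": [0.001,-0.001,0],"delta_rot": [0,0,0.032],"claw": -1},
    {"delta_pos": [0.001,-0.001,0],"delta_rot": [0,0,0.04],"claw": -1},
    {"delta_pos": [0.001,-0.001,0],"delta_rot": [0,0,0.048],"claw": -1},
    {"delta_pos": [0.001,-0.001,0],"delta_rot": [0,0,0.056],"claw": -1},
    {"delta_pos": [0.001,-0.001,0],"delta_rot": [0,0,0.064],"claw": -1},
    {"delta_pos": [0.001,-0.001,0],"delta_rot": [0,0,0.072],"claw": -1},
    {"delta_pos": [0.001,-0.001,0],"delta_rot": [0,0,0.08],"claw": -1},
    {"delta_pos": [0.001,-0.001,0],"delta_rot": [0,0,0.08],"claw": -1}
  ]
}}

```text
clock: 9.05
eef_pos: [0.4325, 0.247, 0.0584]
eef_rot: [0.686, 3.064, 0.002]
force: [3.9, 0.6, 8.5]
grip_width: 0.016
grip_force: 30.0
```

```bash
python3 - <<'E'
from h import *
delta([.4335,.2457,.065],np.radians(116))
E
```

```text
pos [0.4325 0.247  0.0584] ydeg 64.78 tilt [ 0.0019  0.001  -1.    ] q [-0.75  0.39  0.2   2.08 -0.12  0.68  0.66] F [3.95 0.56 8.5 ] M [-0.084 -0.555  0.082] w 0.016035639567714102
dpos [-0.0029 -0.0014 -0.0132] drot [ 0.0002  0.0003 -0.1423] deg [  0.06   0.11 -51.22]
dpos [-0.0029 -0.0014 -0.0132] drot [ 4.000e-04 -2.000e-04  3.577e-01] deg [ 1.3000e-01 -7.0000e-02  1.2878e+02]
```

Emit:
{"fn": "arm_command", "kwargs": {
  "rows": [
    {"delta_pos": [-0.001,0,0],"delta_rot": [0,0,0.008],"claw": -1},
    {"delta_pos": [-0.001,0,0],"delta_rot": [0,0,0.016],"claw": -1},
    {"delta_pos": [-0.001,0,0],"delta_rot": [0,0,0.024],"claw": -1},
    {"delta_pos": [-0.001,0,0],"delta_rot": [0,0,0.032],"claw": -1},
    {"delta_pos": [-0.001,0,0],"delta_rot": [0,0,0.04],"claw": -1},
    {"delta_pos": [-0.001,0,0],"delta_rot": [0,0,0.048],"claw": -1},
    {"delta_pos": [-0.001,0,0],"delta_rot": [0,0,0.055],"claw": -1},
    {"delta_pos": [-0.001,0,0],"delta_rot": [0,0,0.055],"claw": -1}
  ]
}}

```text
clock: 9.72
eef_pos: [0.4328, 0.2472, 0.0584]
eef_rot: [1.202, 2.902, 0.003]
force: [2.6, 1.0, 8.9]
grip_width: 0.0158
grip_force: 30.0
```

```bash
python3 - <<'E'
from h import *
delta([.4335,.2457,.065],np.radians(116))
im,d=cams.snapshot("side");np.save("side4.npy",d);cv2.imwrite("pics/side4.png",im)
t,_=cams.snapshot("top");cv2.imwrite("pics/top4.png",t)
cv2.imwrite("pics/c5.png",np.hstack([cv2.resize(im[190:285,265:360],(400,400),interpolation=2),cv2.resize(t[165:255,300:390],(400,400),interpolation=2)]))
E
```

```text
pos [0.4328 0.2472 0.0584] ydeg 45.01 tilt [ 0.0017  0.0016 -1.    ] q [-0.82  0.4   0.28  2.08 -0.17  0.68  0.36] F [2.6  1.01 8.9 ] M [ 0.157 -0.457  0.118] w 0.015844859884077155
dpos [-0.0032 -0.0011 -0.0132] drot [ 0.0003  0.0002 -0.1972] deg [  0.11   0.09 -70.99]
dpos [-0.0032 -0.0011 -0.0132] drot [ 3.000e-04 -3.000e-04  3.028e-01] deg [ 9.0000e-02 -1.2000e-01  1.0901e+02]
```

View pics/c5.png

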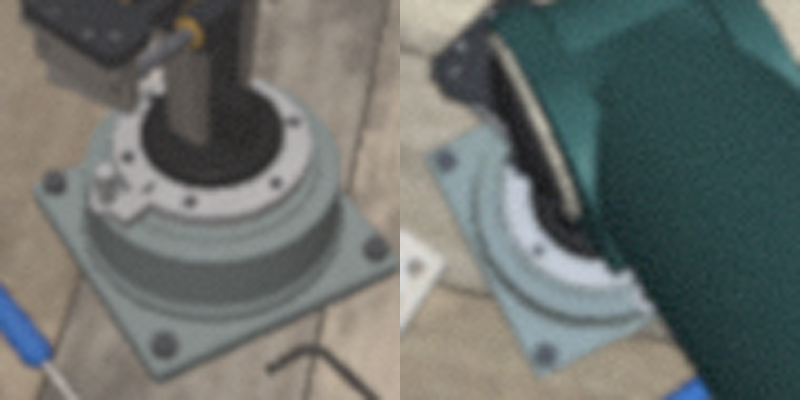

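Side half of the crop: the lug at (130,205) is nearly at the post at (108,185), and the skirt sits low over the flange. Bystanders have not moved. I'll keep turning in small steps until the moment rises.

Emit:
{"fn": "arm_command", "kwargs": {
  "rows": [
    {"delta_pos": [-0.001,0,0],"delta_rot": [0,0,0.005],"claw": -1},
    {"delta_pos": [-0.001,0,0],"delta_rot": [0,0,0.01],"claw": -1},
    {"delta_pos": [-0.001,0,0],"delta_rot": [0,0,0.014],"claw": -1},
    {"delta_pos": [-0.001,0,0],"delta_rot": [0,0,0.014],"claw": -1}
  ]
}}

```text
clock: 10.15
eef_pos: [0.4328, 0.2472, 0.0584]
eef_rot: [1.327, 2.847, 0.004]
force: [1.9, 1.7, 7.5]
grip_width: 0.0159
grip_force: 30.0
```

```bash
python3 - <<'E'
from h import *
delta([.4335,.2457,.065],np.radians(116))
E
```

```text
pos [0.4328 0.2472 0.0584] ydeg 40.04 tilt [ 0.0012  0.0019 -1.    ] q [-0.84  0.4   0.31  2.08 -0.19  0.68  0.29] F [1.86 1.73 7.49] M [ 0.304 -0.283  0.138] w 0.01587319001721019
dpos [-0.0032 -0.0009 -0.0133] drot [ 4.00e-04  1.00e-04 -2.11e-01] deg [ 1.300e-01  5.000e-02 -7.596e+01]
dpos [-0.0032 -0.0009 -0.0133] drot [ 1.00e-04 -4.00e-04  2.89e-01] deg [ 5.0000e-02 -1.4000e-01  1.0404e+02]
```

Emit:
{"fn": "arm_command", "kwargs": {
  "rows": [
    {"delta_pos": [0,0,0],"delta_rot": [0,0,0.005],"claw": -1},
    {"delta_pos": [0,0,0],"delta_rot": [0,0,0.01],"claw": -1},
    {"delta_pos": [0,0,0],"delta_rot": [0,0,0.014],"claw": -1},
    {"delta_pos": [0,0,0],"delta_rot": [0,0,0.014],"claw": -1}
  ]
}}

```text
clock: 10.48
eef_pos: [0.4329, 0.2474, 0.0584]
eef_rot: [1.448, 2.787, 0.004]
force: [2.0, 3.2, 7.3]
grip_width: 0.0156
grip_force: 30.1
```

```bash
python3 - <<'E'
from h import *
delta([.4335,.2457,.065],np.radians(116))
E
```

```text
pos [0.4329 0.2474 0.0584] ydeg 35.08 tilt [ 0.0016  0.0019 -1.    ] q [-0.86  0.4   0.33  2.09 -0.2   0.68  0.22] F [2.01 3.16 7.32] M [ 0.378 -0.289  0.541] w 0.015603805813147896
dpos [-0.0034 -0.0009 -0.0132] drot [ 4.000e-04  2.000e-04 -2.248e-01] deg [ 1.400e-01  7.000e-02 -8.092e+01]
dpos [-0.0034 -0.0009 -0.0132] drot [ 2.000e-04 -4.000e-04  2.752e-01] deg [ 7.000e-02 -1.400e-01  9.908e+01]
```

The moment jumped to 0.54 N m, so the lug is against the stop. I'll hold there, ease the twist back a degree, and let go.

Emit:
{"fn": "arm_command", "kwargs": {
  "rows": [
    {"delta_pos": [0,0,0.0005],"delta_rot": [0,0,0.003],"claw": -1},
    {"delta_pos": [0,0,0.0005],"delta_rot": [0,0,0.003],"claw": -1},
    {"delta_pos": [0,0,0.0005],"delta_rot": [0,0,0.003],"claw": -1},
    {"delta_pos": [0,0,0.0005],"delta_rot": [0,0,0.003],"claw": -1},
    {"delta_pos": [0,0,0],"delta_rot": [0,0,-0.001],"claw": -1},
    {"delta_pos": [0,0,0],"delta_rot": [0,0,-0.003],"claw": -1},
    {"delta_pos": [0,0,0],"delta_rot": [0,0,-0.003],"claw": -0.6},
    {"delta_pos": [0,0,0],"delta_rot": [0,0,-0.003],"claw": -0.3},
    {"delta_pos": [0,0,0],"delta_rot": [0,0,-0.003],"claw": -0.1},
    {"delta_pos": [0,0,0],"delta_rot": [0,0,-0.003],"claw": -0.1},
    {"delta_pos": [0,0,0],"delta_rot": [0,0,-0.003],"claw": -0.1}
  ]
}}

```text
clock: 11.4
eef_pos: [0.4274, 0.2429, 0.0573]
eef_rot: [-1.422, -2.793, 0.014]
force: [-12.4, -7.1, 23.4]
grip_width: 0.0407
grip_force: 11.5
```

```bash
python3 - <<'E'
from h import *
delta([.4335,.2457,.065],np.radians(116))
E
```

```text
pos [0.4274 0.2429 0.0573] ydeg 36.04 tilt [-0.0106 -0.0048 -0.9999] q [-0.85  0.4   0.32  2.09 -0.2   0.69  0.23] F [-12.42  -7.12  23.36] M [-1.481  2.366  0.055] w 0.04065162354355064
dpos [-0.0027  0.013  -0.0156] drot [-0.0013 -0.0016 -0.2221] deg [ -0.45  -0.57 -79.96]
dpos [-0.0027  0.013  -0.0156] drot [-0.0016  0.0013  0.2779] deg [ -0.59   0.47 100.04]
```

After opening, there is an unexpected sideways force of 14 N. I'll look before lifting.

```bash
python3 - <<'E'
from h import *
im,d=cams.snapshot("side");np.save("side5.npy",d);cv2.imwrite("pics/side5.png",im)
cv2.imwrite("pics/c6.png",cv2.resize(im[160:255,260:380],(758,600),interpolation=2))
delta([.4335,.2457,.065],np.radians(36))
E
```

```text
pos [0.4272 0.2428 0.0573] ydeg 36.04 tilt [-0.0107 -0.0049 -0.9999] q [-0.85  0.4   0.32  2.09 -0.2   0.69  0.23] F [-12.28  -7.03  21.94] M [-1.496  2.371  0.097] w 0.04101131845565622
dpos [-0.0027  0.0134 -0.0155] drot [-0.0018 -0.0004  0.0001] deg [-0.66 -0.14  0.03]
dpos [-0.0027  0.0134 -0.0155] drot [ 0.0006 -0.0029 -0.4999] deg [   0.21   -1.04 -179.96]
```

View pics/c6.png

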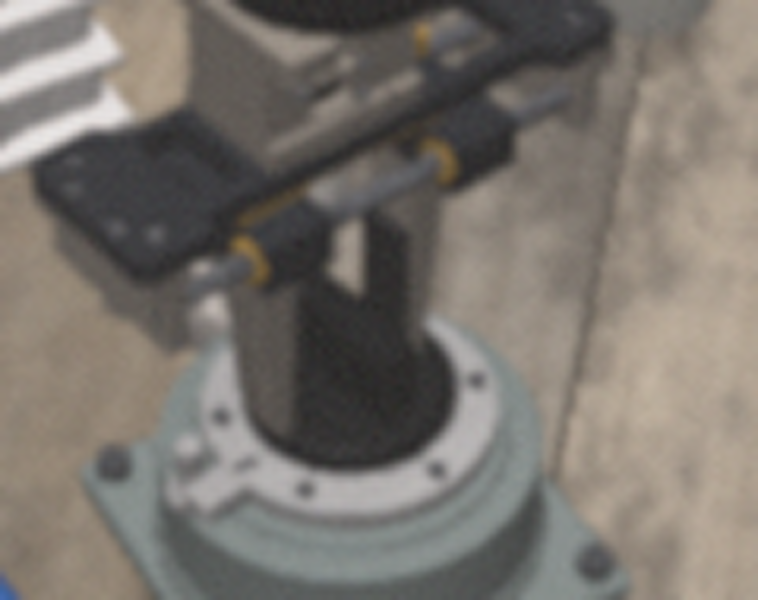

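In the crop, both fingers are open beside the bar with their tips resting on the skirt: left finger tip at (270,430), right one behind the bar at (405,340). One tip sticks on the skirt by friction, which explains the sideways force. The lug at (215,490) is against the post (190,455). I'll lift straight up.

Emit:
{"fn": "arm_command", "kwargs": {
  "rows": [
    {"delta_pos": [0,0,-0.004],"delta_rot": [0,0,0],"claw": -0.1},
    {"delta_pos": [0,0,-0.008],"delta_rot": [0,0,0],"claw": -0.1},
    {"delta_pos": [0,0,-0.012],"delta_rot": [0,0,0],"claw": -0.1},
    {"delta_pos": [0,0,-0.016],"delta_rot": [0,0,0],"claw": -0.1},
    {"delta_pos": [0,0,-0.02],"delta_rot": [0,0,0],"claw": -0.1},
    {"delta_pos": [0,0,-0.02],"delta_rot": [0,0,0],"claw": -0.1}
  ]
}}

```text
clock: 11.95
eef_pos: [0.4324, 0.2459, 0.0676]
eef_rot: [1.424, 2.8, 0.0]
force: [-0.3, -0.4, 0.4]
grip_width: 0.0416
grip_force: 0.0
```

```bash
python3 - <<'E'
from h import *
delta([.4335,.2457,.065],np.radians(36))
E
```

```text
pos [0.4324 0.2459 0.0676] ydeg 36.07 tilt [ 2.e-04  1.e-04 -1.e+00] q [-0.86  0.38  0.33  2.08 -0.19  0.7   0.22] F [-0.25 -0.36  0.39] M [-0.024  0.034 -0.023] w 0.041597297197050055
dpos [-0.0017  0.0015  0.0053] drot [0.     0.     0.0002] deg [0.01 0.   0.07]
dpos [-0.0017  0.0015  0.0053] drot [-0.      0.     -0.4998] deg [-0.0000e+00  2.0000e-02 -1.7993e+02]
```

It's free, with forces near zero. I'll lift clear and move away, then verify.

Emit:
{"fn": "arm_command", "kwargs": {
  "rows": [
    {"delta_pos": [0,0,-0.05],"delta_rot": [0,0,0],"claw": -0.1},
    {"delta_pos": [0,0,-0.1],"delta_rot": [0,0,0],"claw": -0.1},
    {"delta_pos": [0,0,-0.15],"delta_rot": [0,0,0],"claw": -0.1},
    {"delta_pos": [0,0,-0.2],"delta_rot": [0,0,0],"claw": -0.1},
    {"delta_pos": [0,0,-0.25],"delta_rot": [0,0,0],"claw": -0.1},
    {"delta_pos": [0,0,-0.3],"delta_rot": [0,0,0],"claw": -0.1},
    {"delta_pos": [0,0,-0.34],"delta_rot": [0,0,0],"claw": -0.1},
    {"delta_pos": [0,0,-0.36],"delta_rot": [0,0,0],"claw": -0.1},
    {"delta_pos": [0,0,-0.36],"delta_rot": [0,0,0],"claw": -0.1},
    {"delta_pos": [0,0,-0.36],"delta_rot": [0,0,0],"claw": -0.1}
  ]
}}

```text
clock: 12.78
eef_pos: [0.432, 0.2457, 0.2469]
eef_rot: [-1.424, -2.8, 0.0]
force: [-0.1, -0.9, 0.2]
grip_width: 0.0414
grip_force: 0.0
```

```bash
python3 - <<'E'
from h import *
s=r.state();print(s["clock"],s["eef_pos"],s["force"])
im,d=cams.snapshot("side");np.save("side6.npy",d);cv2.imwrite("pics/side6.png",im)
P=cloud("side",d);d0=np.load("side0.npy");P0=cloud("side",d0)
for p,dd in((P0,d0),(P,d)):
    rr=np.hypot(p[...,0]-C[0],p[...,1]-.245)
    near=(dd>0)&(rr<.034)&(p[...,2]<.15)&(p[...,2]>.08)
    z=p[near][:,2];print("bar top",np.percentile(z,[90,95]),"skirt mode",np.histogram(z,bins=np.arange(.08,.14,.003))[0])
for nm in("side0","side6"):
    cv2.imwrite
a,b=[cv2.imread(f"pics/{n}.png")[195:265,275:355] for n in("side0","side6")]
cv2.imwrite("pics/c7.png",np.hstack([cv2.resize(x,(400,350),interpolation=2) for x in(a,b)]))
E
```

```text
12.7833 [0.43203567 0.24569776 0.24689742] [-0.12887027 -0.86038863  0.16109204]
bar top [0.13256754 0.13339289] skirt mode [ 21   8   0   0   0  13 220  56  22  26  24  24  23  28  23  30  39  96
  19   0]
bar top [0.12064049 0.12137213] skirt mode [  0  20 232  55  21  19  24  14  26  22  17  23  39  99  13   0   0   0
   0   0]
```

View pics/c7.png

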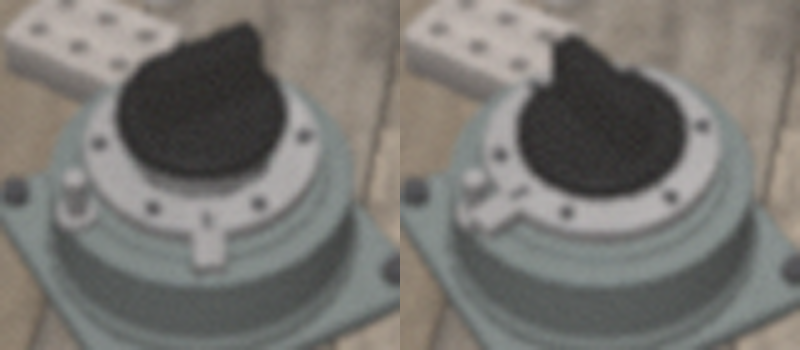

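The bar top dropped 12.0 mm (133.4 to 121.4 mm), so the knob is fully home. In the right half of the crop the lug at (490,215) is against the post (475,190), and the block has not moved. The arm is clear, so I'll hand the job in.

```bash
python3 -c "
from rig import workorder
print(workorder.sign_off())"
```

```text
the job is handed in; nothing more can be done
None
```

I handed the job in: the knob is fully home (down 12 mm), the flange's lug is against the stop post, and the gripper is clear. The sign-off returned no verdict, and on release a fingertip pressed on the knob's skirt with about 23 N before I lifted off.

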